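# Spread a snap ring over the lining wheel's axle and hold it at its groove

### The job

The disc of the lining wheel is to be secured on its upright axle with a snap ring, which already sits on the tips of the circlip pliers. First raise the small pen-lift lever on the wheel's head right up, so that the pen stands clear of the disc; then take the pliers by both handles, squeeze them home against their stop so that the ring spreads, bring it over the top of the axle and lower it, keeping it spread and level and without forcing it, until it stands at the groove just above the washer. Finish while holding it there: pliers in the gripper and still squeezed, ring spread round the axle level with the groove, not let go; leave the other things on the table where they are.

Things in the scene. Friction and masses are not known exactly. Their poses are not given: they have to be found in the camera images.
- pen_lift (a joint): lift lever of the pen, rad: 0 = down (pen on the disc; lever points to the wheel's front, 0.15 rad below level), 1.2 = right up at its stop (1.05 rad above level; pen about 25 mm off the disc). Starts at 0 to 0.12. Friction holds it wherever it is left; moving it takes about 1.5 N at the ball.
- lever_ball (a point): centre of the black ball, 15.6 mm across, at the end of the 62 mm long pen-lift lever (a 5.6 mm steel rod); it moves on a circle in the wheel's upright x-z plane about lever_pivot. There is free space round and above the ball.
- lever_pivot (a point): hinge of the pen-lift lever, on the front face of the grey head (32x34x36 mm) on the post beside the disc; axes as lining_wheel's; the hinge axis is y.
- lining_wheel: pen-lining turntable, fixed: grey base 230 (x) x 300 (y) x 35 mm, aluminium disc 190 mm across, top at 50 mm; hub 60 mm across up to 68 mm; dark washer 44 mm across up to 71 mm; then the axle. Origin on the table under the axle, z up, -x its front (robot side), +y to the post, 150 mm off, whose pen arm reaches to 60 mm from the axle and is up to 165 mm high. Other sides are free.
- axle_groove (a point): centre of the axle at the middle of its ring groove, 74 mm above the table: groove 22 mm across and 6 mm high (71 to 77 mm), its lower edge is the top of the washer. Above it the axle is 25 mm across.
- axle_end (a point): centre of the axle's top end, 96 mm above the table; the top 4 mm are chamfered from 25 to 17 mm across.
- pliers: circlip pliers lying flat, 0.25 kg, ring on their tips: origin on the table under the pivot, z up, x to the ring, y across. Two black grips 12 mm thick, 20 mm high (from the underside up), at x = -25 to -117 mm; at x = -58 mm they are 61 mm over the outsides when free (66 mm at x = -74), 40 mm and parallel to x when squeezed home, which opens the tips.
- pliers_grip (a point): grip point: midway between the two handles at x = -58 mm of the pliers, 10 mm above their underside (half the height of the grips); axes as the pliers'. The ring's centre is 127.8 mm ahead of it along x.
- plier_squeeze (a joint): how far the pliers are squeezed, in rad of each handle: 0 = free (a spring opens them), 0.186 = home against the stop screw (ring fully spread). About 5 N on each handle starts it, 9 N reaches the stop; more force does no harm.
- ring_centre (a point): centre of the spread snap ring at half its thickness, 69.8 mm ahead of the pivot: flat steel ring 3.5 mm thick, 4 mm wide, 0.3 to 3.8 mm above the pliers' underside; it stays on their pins. Its opening is 23.4 mm across when free, 30.2 mm when fully spread. The jaws lie 7 to 15 mm above the underside and pass either side of the axle.
- eraser_mid (a point): bystander, to be left alone: grey putty eraser, 22x42x12 mm; its middle
- charcoal_tin_mid (a point): bystander, to be left alone: flat dark green tin, 66x118x25 mm; its middle
- sanding_block_mid (a point): bystander, to be left alone: wooden block, 48x76x27 mm; its middle
- gesso_tin_mid (a point): bystander, to be left alone: round paint tin, 78 mm across, 74 mm high; its middle
- paint_tube_3_mid (a point): bystander, to be left alone: paint tube, 33x117x21 mm; its middle
- paint_tube_1_mid (a point): bystander, to be left alone: smaller paint tube, 29x101x19 mm; its middle
- tape_1_mid (a point): bystander, to be left alone: roll of masking tape, 104 mm across, 25 mm high; its middle
- bottle_1_mid (a point): bystander, to be left alone: dropper bottle, 33 mm across, 102 mm high; its middle

How it is judged:
On the way, in this order (a step that is already met when the one before it is completed fails the run):
1. the pen-lift lever is raised right up (1.0 rad or more of 1.2) (value of joint pen_lift above 1 rad), for 0.2 s.
2. the ring, spread (squeeze over 0.165 rad), is above the end of the axle, its centre within 15 mm of the axle's line (value of joint plier_squeeze above 0.165 rad and horizontal distance between ring_centre and axle_end below 0.015 m and z of ring_centre in the frame of axle_end above 0.002 m), for 0.1 s.
At the end, for the whole second after the job is handed in: Still held: lever at 1.0 rad or more; pliers squeezed over 0.165 rad in the fingers (over 3 N), level within 0.1 rad, at rest; ring centre within 3 mm of the groove's mid-height and 6 mm of the axle's line; under 15 N on the wheel; bystanders moved under 30 mm (value of joint pen_lift above 1 rad and value of joint plier_squeeze above 0.165 rad and z of ring_centre in the frame of axle_groove between -0.003 and 0.003 m and horizontal distance between ring_centre and axle_groove below 0.006 m and angle between pliers's own z axis and vertical below 0.1 rad and contact force between the fingers and pliers above 3 N and contact force between pliers and lining_wheel below 15 N and linear speed of pliers below 0.02 m/s and distance of each of eraser_mid, charcoal_tin_mid, sanding_block_mid, gesso_tin_mid, paint_tube_3_mid, paint_tube_1_mid, tape_1_mid, bottle_1_mid from where it was at the start of the episode below 0.03 m); the arm keeps its last pose, push and grip.
It fails at once if the ring is let close (squeeze under 0.12 rad) while it is on the axle (value of joint plier_squeeze below 0.12 rad and horizontal distance between ring_centre and axle_end below 0.015 m and z of ring_centre in the frame of axle_end below -0.003 m and height (world z) of ring_centre above 0.04 m).
It fails at once if the pliers or ring are forced against the wheel with more than 40 N (contact force between pliers and lining_wheel above 40 N).
It fails at once if a bystander is moved by more than 30 mm (distance of any of eraser_mid, charcoal_tin_mid, sanding_block_mid, gesso_tin_mid, paint_tube_3_mid, paint_tube_1_mid, tape_1_mid, bottle_1_mid from where it was at the start of the episode above 0.03 m).
It also fails if it takes over 56 s, if anything falls off the work surface, if the arm or the gripper's body presses on something with over 40 N, if the wrist force passes 120 N, or if a joint passes its speed limit or range.

### The arm

A 6-joint arm with a two-finger parallel gripper is mounted at the origin on a cart in front of the work surface, level with it; the furniture and walls round the work are solid. World frame = base frame: x ahead of the robot, y to its left, z up, the work surface at z = 0. Lengths are in m, angles in rad, forces in N, time in s.
With the tool pointing down it reaches from about 0.4 to 0.825 m from the base axis. Payload 7 kg.
Tool frame: the origin (TCP) lies between the finger pads; the fingertips stand 8 mm ahead of it and the grasp point (between the pads) lies 11 mm behind it (arm.finger_overhang is the distance from the TCP to the fingertips, in m); z points along the fingers, y is the line along which they close (so a half turn about z gives the same grasp; the last joint's range is limited). The gripper opens to 88 mm and grips with 3 to 60 N. Pads are 19 mm wide; open, the fingers measure 130 mm over their backs; the gripper's body (78 mm by 193 mm) begins 47 mm behind the grasp point.
Start: joints at [-1.055, 0.359, 0.012, 0, -1.224, -0.288], TCP at [0.152, -0.658, 0.235] pointing down, gripper open.
Joint ranges: [-3.07, 3.07], [-1.43, 2.12], [-1.02, 1.25], [-3.03, 1.67], [-3.05, -0], [-3.03, 3.03]. Speed limits (rad/s): [2.39, 2.39, 3.01, 3.14, 3.14, 3.14].

### API

Orientations are given as [roll, pitch, yaw] about the fixed x, y, z axes, in that order (R = Rz(yaw) Ry(pitch) Rx(roll)).
In Python, from station import arm gives the robot as it stands.
- The arm moves only by the tool move_arm, never from a script. Its argument "rows" is text: rows parted by semicolons, each of 7 numbers parted by spaces: the turn, a rotation vector about the tool's x, y, z in degrees, then the shift along the tool's x, y, z in m, then the finger opening in m, from 0 to 0.0876. A call has 1 to 8 rows; each row shifts and turns the commanded pose from where the row before left it, along the tool's axes as they then stand; what a row does not reach is not made up. A row lasts 1/8 s, in which the tool goes at most 62.5 mm and 10.7 degrees, less where a joint would pass 70% of its speed; a pose out of reach is approached as far as the arm can. A call is refused whole if a number of a shift passes 0.0625 or a number of a turn 10.7, either way. A call with a gripper value outside its range is refused whole. The fingers move at their own pace and stop on an object; "squeeze" is the grip in N (left out, the last holds). Time passes only in rows, so rows that do not move let the fingers close. It gives the time, the measured TCP pose, the force, the opening and the grip force at its end, in the units of the state.
- arm.get_state(): the state, without advancing time (a new reading comes with each control period).
- arm.grab_frame(name): name is "scene" or "side" or "wrist"; returns (picture, depth): 420x560x3 uint8, blue, green, red; 420x560 float32, m along the optical axis (not along the pixel's ray), 0 where there is no reading.
- arm.camera_model(name): a dict with "mtx" (3x3 intrinsics, pixels), "k1" (the pictures are not rectified: a ray, as slopes to the right and down, at radius r is drawn at 1 + k1 r^2 times it, then the intrinsics apply), "camera_from_world" (4x4, takes a point from world to camera coordinates); the wrist camera has in their place "mount" (4x4, takes a point from camera to tool coordinates, whose origin is the TCP and whose axes are the flange's). Camera axes: x right, y down, z forward; pixel columns grow to the right and rows downward; lengths in m; the calibration is good to about 2 mm. A picture is of the moment at which its call begins: read the wrist's pose just before it. camera_model takes no time and is no camera call.
- arm.job_done(): hands the job in; it is judged then, once.
The state is a dict: "t": time; "q": joint angles; "qd": joint speeds; "joint_efforts": joint torques, N m; "eef_pos": TCP position; "ee_rot": TCP orientation; "force": force on the tool from outside, world axes, zero at the start; "moment": the same for the moment, N m; "width": finger opening in m; "gripper_force": force on a finger pad.
Only numpy, scipy, OpenCV 4.12 (cv2) and the standard library are available. Lean on these libraries where they do the work, as an engineer would, in place of code of your own. Each camera call takes 0.05 s, during which the arm holds its last target. There are 200 camera calls.

## Working session

There is one attempt and no reset: what is moved stays moved. The work goes in short steps, Python scripts to look and compute and a tool call to move; the robot and the scene stay as the last step left them, time stands still between calls to the robot, and variables do not carry over. Pictures are saved under pics/ and viewed, at most 10 in all, crops included, and the job is handed in when it is done.

Besides the shell and the picture viewer there is one more tool, called after "Emit:" as a command line: name --argument value ..., lists and objects as JSON in quotes. move_arm: Moves the arm, as the interface text tells. Its arguments: {"type":"object","properties":{"rows":{"type":"string"},"squeeze":{"type":"number"}},"required":["rows"]}

```bash
ls; mkdir -p pics; cat > h.py <<'E'
import numpy as np, cv2, json
from station import arm
from scipy.spatial.transform import Rotation as R
def tool(s=None):
    s=s or arm.get_state(); T=np.eye(4); r=np.array(s["ee_rot"])
    T[:3,:3]=r if r.shape==(3,3) else R.from_euler("xyz",r).as_matrix(); T[:3,3]=s["eef_pos"]; return T
def grab(n):
    T=tool(); m=arm.camera_model(n); im,d=arm.grab_frame(n)
    W=T@np.array(m["mount"]) if n=="wrist" else np.linalg.inv(np.array(m["camera_from_world"]))
    np.savez(f"last_{n}.npz",im=im,d=d,W=W,K=np.array(m["mtx"]),k1=m["k1"]); return im,d,W,np.array(m["mtx"]),m["k1"]
def rays(uv,K,k1):
    uv=np.atleast_2d(np.array(uv,float)); x=(uv-K[:2,2])/[K[0,0],K[1,1]]; s=x.copy()
    for _ in range(8): s=x/(1+k1*(s**2).sum(1,keepdims=True))
    return np.c_[s,np.ones(len(s))]
def onplane(uv,z,W,K,k1):
    d=rays(uv,K,k1)@W[:3,:3].T; o=W[:3,3]; return o+d*((z-o[2])/d[:,2])[:,None]
def cloud(d,W,K,k1):
    h,w=d.shape; v,u=np.mgrid[:h,:w]; r=rays(np.c_[u.ravel(),v.ravel()],K,k1)*d.ravel()[:,None]
    return (r@W[:3,:3].T+W[:3,3]).reshape(h,w,3)
def project(p,W,K,k1):
    p=np.atleast_2d(p); c=(p-W[:3,3])@W[:3,:3]; s=c[:,:2]/c[:,2:]; s=s*(1+k1*(s**2).sum(1,keepdims=True)); return s*[K[0,0],K[1,1]]+K[:2,2]
def load(n):
    z=np.load(f"last_{n}.npz"); return z["im"],z["d"],z["W"],z["K"],float(z["k1"])
E
python3 - <<'E'
from h import *
s=arm.get_state(); print({k:np.round(v,3).tolist() for k,v in s.items()}, arm.finger_overhang)
print(tool().round(3)); print(arm.camera_model("wrist"))
for n in("scene","side"):
    im,d,W,K,k1=grab(n); cv2.imwrite(f"pics/{n}0.png",im); print(n,W.round(3),K.round(1),k1)
E
```

```text
pics
{'t': 0.0, 'q': [-1.055, 0.359, 0.011, -0.0, -1.224, -0.288], 'qd': [0.0, -0.001, -0.0, 0.001, -0.0, 0.0], 'joint_efforts': [0.001, -58.273, 29.305, 6.997, 0.007, -0.0], 'eef_pos': [0.152, -0.657, 0.234], 'ee_rot': [3.14, -0.0, -2.914], 'force': [0.508, 0.274, -0.12], 'moment': [-0.023, 0.061, 0.003], 'gripper_force': 0.0, 'width': 0.088} 0.008
[[-0.974 -0.226 -0.001  0.152]
 [-0.226  0.974  0.002 -0.657]
 [ 0.     0.002 -1.     0.234]
 [ 0.     0.     0.     1.   ]]
{'mtx': array([[317.35006277,   0.        , 282.46580888],
       [  0.        , 317.35006277, 210.50204465],
       [  0.        ,   0.        ,   1.        ]]), 'k1': -0.04358172220731796, 'mount': array([[-1.15073705e-03, -9.56150730e-01, -2.92872768e-01,
         7.94853194e-02],
       [ 9.99999155e-01, -9.23161790e-04, -9.15258382e-04,
        -2.31852838e-04],
       [ 6.04756021e-04, -2.92873574e-01,  9.56150984e-01,
        -1.50657503e-01],
       [ 0.00000000e+00,  0.00000000e+00,  0.00000000e+00,
         1.00000000e+00]])}
scene [[-0.824 -0.242  0.513 -0.011]
 [-0.566  0.309 -0.764  0.829]
 [ 0.026 -0.92  -0.391  0.532]
 [ 0.     0.     0.     1.   ]] [[381.4   0.  281.3]
 [  0.  381.4 215.1]
 [  0.    0.    1. ]] -0.019781639287819335
side [[ 0.931 -0.181  0.318 -0.04 ]
 [-0.366 -0.472  0.802 -1.478]
 [ 0.005 -0.863 -0.506  1.021]
 [ 0.     0.     0.     1.   ]] [[540.    0.  269.8]
 [  0.  540.  220.8]
 [  0.    0.    1. ]] 0.0072089939016941875
```

View pics/scene0.png

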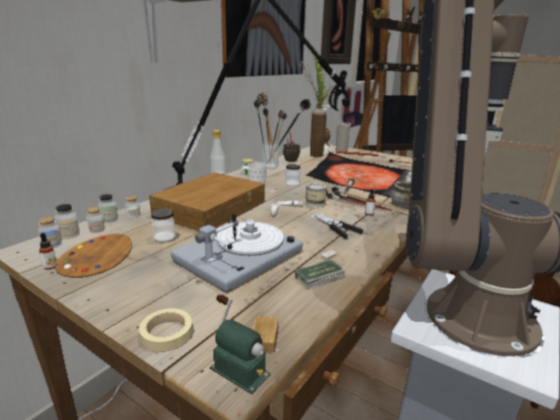

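View pics/side0.png

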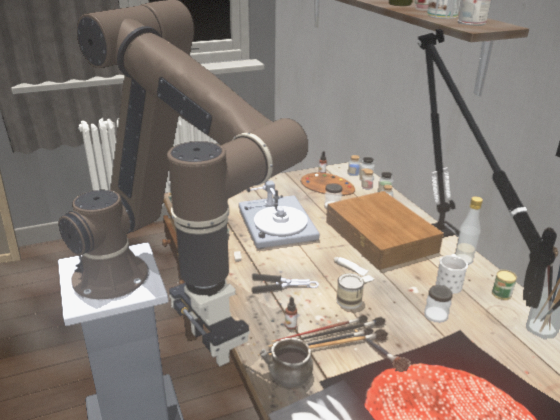

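The scene view shows the wheel near (238,245) and the pliers near (335,225). In the side view the wheel is at (280,220), the pliers at (285,283), the bottle at (291,313), and the round tin at (350,290). Next I'll measure both.

```bash
python3 - <<'E'
from h import *
im,d,W,K,k1=load("side")
P=cloud(d,W,K,k1)
for n,(u,v) in dict(axletop=(281,211),plpivot=(288,283),ring=(315,284),h1=(258,277),h2=(256,290),bottle=(291,300),tin=(350,280),ball=(262,234),post=(272,185),discc=(282,222),eraser=(237,257)).items(): print(n,P[v,u].round(3))
# disc: pixels near z=.05
c=im[190:250,230:330]; 
m=(abs(P[...,2]-.05)<.006)&(P[...,0]>.3); m[:150]=0;m[260:]=0
pp=P[m]; print(len(pp),pp.min(0),pp.max(0))
mk=(abs(P[...,2]-.035)<.005)&(P[...,0]>.3)&(P[...,1]>-.3)&(P[...,1]<.4); pts=P[mk][:,:2]
mk2=mk.astype(np.uint8); n,l,st,ce=cv2.connectedComponentsWithStats(mk2); i=1+st[1:,4].argmax(); print(st[i]); print(cv2.minAreaRect((P[l==i][:,:2]).astype(np.float32)))
a=cv2.resize(im[165:315,215:365],None,fx=4,fy=4,interpolation=cv2.INTER_CUBIC)
sc=load("scene"); b=cv2.resize(sc[0][200:300,160:310],None,fx=4,fy=4,interpolation=cv2.INTER_CUBIC)
cv2.imwrite("pics/sz.png",a);cv2.imwrite("pics/scz.png",b)
P=cloud(sc[1],*sc[2:])
for n,(u,v) in dict(axletop=(247,227),pliv=(335,224),ring=(312,213),ball=(235,217),post=(208,233)).items(): print(n,P[v,u].round(3))
E
```

```text
axletop [0.608 0.05  0.088]
plpivot [ 0.504 -0.259  0.018]
ring [ 0.591 -0.272 -0.   ]
h1 [ 0.432 -0.19   0.012]
h2 [ 0.403 -0.251  0.014]
bottle [ 0.439 -0.429  0.098]
tin [ 0.651 -0.375  0.071]
ball [ 0.513 -0.012  0.05 ]
post [0.632 0.196 0.118]
discc [0.605 0.032 0.054]
eraser [ 0.404 -0.066  0.016]
1988 [ 0.50225115 -0.45064268  0.0440029 ] [1.22004678 0.51035128 0.05599949]
[ 238  195   81   48 1183]
((0.613264799118042, 0.10344230383634567), (0.30704522132873535, 0.23130056262016296), 83.71900939941406)
axletop [0.609 0.076 0.081]
pliv [ 0.502 -0.268 -0.004]
ring [ 0.612 -0.299 -0.002]
ball [0.611 0.124 0.127]
post [0.614 0.222 0.116]
```

View pics/sz.png

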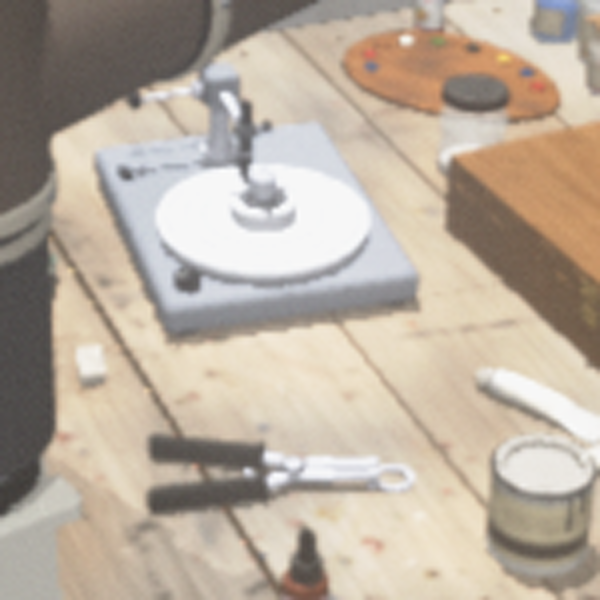

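The enlarged side view shows the ball at about crop (132,100), which is side pixel (248,190), with the head at (270,184) and the axle top at (281,210). The pliers lie along +x with free space around the grips.

```bash
python3 - <<'E'
from h import *
im,d,W,K,k1=load("side"); P=cloud(d,W,K,k1)
for u,v in [(247,190),(248,190),(248,191),(249,189),(268,186),(270,183)]: print(u,v,d[v,u],P[v,u].round(3))
print([onplane([(248,190)],z,W,K,k1)[0].round(3).tolist() for z in(.1,.12,.14)])
s=load("scene"); b=onplane([(248,190)],.12,W,K,k1)
print(project(np.r_[onplane([(248,190)],.1,W,K,k1),b],*s[2:]))
# pliers: dark grips
hsv=cv2.cvtColor(im,cv2.COLOR_BGR2HSV); m=(hsv[...,2]<75).astype(np.uint8); m[:265]=0;m[297:]=0;m[:,:245]=0;m[:,300:]=0
n,l,st,ce=cv2.connectedComponentsWithStats(m)
for i in range(1,n):
  if st[i,4]>30:
    v,u=np.where(l==i); q=onplane(np.c_[u,v],.014,W,K,k1)[:,:2].astype(np.float32); print(st[i],q.mean(0),cv2.minAreaRect(q))
E
```

```text
247 190 2.0065317 [0.54  0.216 0.104]
248 190 2.0004773 [0.541 0.21  0.107]
248 191 2.0113218 [0.544 0.217 0.099]
249 189 2.0067434 [0.547 0.216 0.107]
268 186 1.9933213 [0.611 0.184 0.123]
270 183 2.0044198 [0.623 0.196 0.128]
[[0.546, 0.223, 0.1], [0.533, 0.186, 0.12], [0.52, 0.149, 0.14]]
[[228.80936074 246.65583851]
 [242.63676634 235.25831933]]
```

View pics/scz.png

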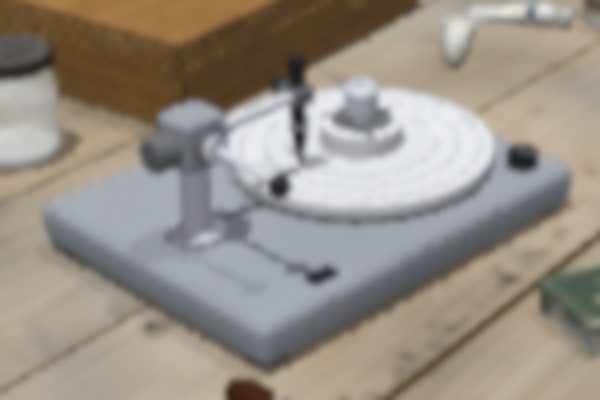

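The enlarged scene view shows the ball at crop (280,186), which is scene pixel (230,246.5). That agrees with the side view and puts the ball at about (0.545, 0.219, 0.102). I'll move the gripper above it.

Emit:
move_arm --rows "0 0 9.65 0 0 0 0.0876;0 0 9.65 0 0 0 0.0876;0 0 0 -0.04 0.045 0 0.0876;0 0 0 -0.04 0.045 0 0.0876;0 0 0 -0.04 0.045 0 0.0876;0 0 0 -0.04 0.045 0 0.0876;0 0 0 -0.04 0.045 0 0.0876;0 0 0 -0.04 0.045 0 0.0876"

```text
t: 1.1
eef_pos: [0.4215, -0.4136, 0.2344]
ee_rot: [3.141, -0.0, 3.033]
force: [1.0, -1.5, -0.2]
width: 0.0878
gripper_force: 0.0
```

Emit:
move_arm --rows "0 0 0 -0.005 0.06 0 0.0876;0 0 0 -0.005 0.06 0 0.0876;0 0 0 -0.005 0.06 0 0.0876;0 0 0 -0.005 0.06 0 0.0876;0 0 0 -0.005 0.06 0 0.0876;0 0 0 -0.005 0.06 0 0.0876;0 0 0 -0.005 0.06 0 0.0876;0 0 0 -0.005 0.06 0 0.0876"

```text
t: 2.1
eef_pos: [0.5122, 0.0595, 0.2346]
ee_rot: [3.141, 0.0, 3.033]
force: [1.2, 0.0, 0.5]
width: 0.0872
gripper_force: 0.0
```

```bash
cat >> h.py <<'E'
def togo(p,a=None):
    "tool-frame shift (and yaw deg about tool z, done first) to TCP p with tool x at world angle a deg"
    T=tool(); Rm=T[:3,:3]; cur=np.degrees(np.arctan2(Rm[1,0],Rm[0,0])); r=0
    if a is not None:
        r=-((a-cur+180)%360-180); Rm=Rm@R.from_euler("z",r,degrees=True).as_matrix()
    print("pos",T[:3,3].round(4),"ang",cur.round(2),"rotz",round(r,2),"shift",(Rm.T@(np.array(p)-T[:3,3])).round(4))
E
python3 - <<'E'
from h import *
print(arm.get_state()["t"]); togo([.545,.219,.25],173.7)
E
```

```text
2.1
pos [0.5122 0.0595 0.2346] ang 173.77 rotz 0.07 shift [-0.0151  0.1621 -0.0154]
```

Emit:
move_arm --rows "0 0 0 -0.005 0.054 -0.005 0.0876;0 0 0 -0.005 0.054 -0.005 0.0876;0 0 0 -0.005 0.054 -0.005 0.0876;0 0 0 0 0 0 0.0876;0 0 0 0 0 0 0.0876"

```text
t: 2.72
eef_pos: [0.5444, 0.2168, 0.2489]
ee_rot: [-3.141, -0.001, 3.033]
force: [-0.3, -0.4, 0.6]
width: 0.0877
gripper_force: 0.0
```

```bash
python3 - <<'E'
from h import *
togo([.545,.219,.25])
im,d,W,K,k1=grab("wrist"); cv2.imwrite("pics/w1.png",im)
print(project([[.545,.219,.102],[.545,.219,.0]],W,K,k1))
E
```

```text
pos [0.5444 0.2168 0.2489] ang 173.79 rotz 0 shift [-0.0003  0.0022 -0.0011]
[[285.38123446 199.3339151 ]
 [284.79221833 178.71992022]]
```

View pics/w1.png

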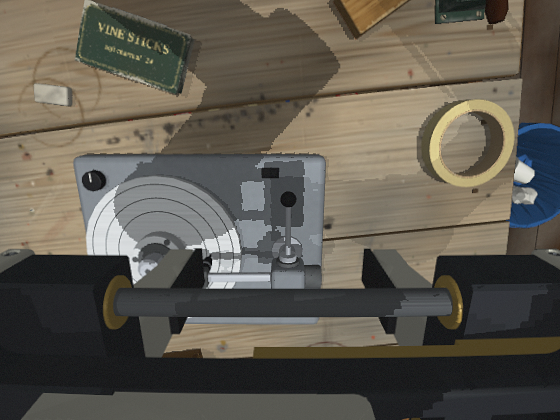

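The wrist view shows the ball at (288,199), the lever running straight down the image to the pivot at about (288,255), and the base edges level. So the tool yaw matches the wheel's. Next I'll get positions from depth.

```bash
python3 - <<'E'
from h import *
im,d,W,K,k1=load("wrist"); P=cloud(d,W,K,k1)
g=im.max(2); m=(g<45).astype(np.uint8); m[:185]=0;m[215:]=0;m[:,:275]=0;m[:,305:]=0
v,u=np.where(m); print(len(u),u.mean(),v.mean(),np.ptp(u),np.ptp(v))
top=np.median(P[m>0][:,2]); print("z",top,P[199,288]); b=onplane([(u.mean(),v.mean())],.102,W,K,k1)[0]; print("ball",b.round(4))
for q in [(288,215),(288,225),(288,235),(288,245),(288,252),(288,262),(310,270),(265,278)]: print(q,P[q[1],q[0]].round(3))
# base edge yaw
mk=(abs(P[...,2]-.035)<.004); q=P[mk][:,:2].astype(np.float32)
n,l,st,ce=cv2.connectedComponentsWithStats(mk.astype(np.uint8)); i=1+st[1:,4].argmax(); print(st[i]); q=P[l==i][:,:2]
e=[]; 
for uu in range(95,310,5):
  vv=np.where(l[:,uu]==i)[0]
  if len(vv): e.append(P[vv[0],uu])
e=np.array(e); c=np.polyfit(e[:,1],e[:,0],1); print("front edge x=",c, "yaw deg",-np.degrees(np.arctan(c[0])))
togo([b[0],b[1],.092],173.7)
E
```

```text
192 287.8958333333333 198.88541666666666 14 15
z 0.10736288512075548 [0.54311489 0.22164729 0.10886541]
ball [0.5448 0.2215 0.102 ]
(288, 215) [0.56  0.22  0.105]
(288, 225) [0.57  0.219 0.106]
(288, 235) [0.58  0.218 0.107]
(288, 245) [0.591 0.217 0.107]
(288, 252) [0.598 0.216 0.108]
(288, 262) [0.605 0.215 0.115]
(310, 270) [0.619 0.236 0.111]
(265, 278) [0.623 0.19  0.111]
[   73   156   252   117 13104]
front edge x= [0.11101627 0.4884385 ] yaw deg -6.334823699330584
pos [0.5445 0.2163 0.2491] ang 173.74 rotz 0.04 shift [1.000e-04 5.300e-03 1.571e-01]
```

Emit:
move_arm --rows "0 0 0 0 0.005 0.03 0.05;0 0 0 0 0 0.04 0.05;0 0 0 0 0 0.04 0.05;0 0 0 0 0 0.03 0.05;0 0 0 0 0 0.017 0.05;0 0 0 0 0 0 0.0;0 0 0 0 0 0 0.0;0 0 0 0 0 0 0.0" --squeeze 10

```text
t: 3.78
eef_pos: [0.5461, 0.2223, 0.0939]
ee_rot: [3.14, 0.002, 3.033]
force: [-0.1, -0.2, 0.2]
width: 0.0261
gripper_force: 0.0
```

Emit:
move_arm --rows "0 0 0 0 0 0 0;0 0 0 0 0 0 0;0 0 0 0 0 0 0;0 0 0 0 0 0 0"

```text
t: 4.28
eef_pos: [0.5457, 0.2219, 0.0927]
ee_rot: [3.141, 0.0, 3.033]
force: [1.1, -2.1, 0.5]
width: 0.0143
gripper_force: 10.0
```

Emit:
move_arm --rows "0 0 0 0.0002 0 -0.0093 0;0 0 0 -0.0011 0 -0.0092 0;0 0 0 -0.0026 0 -0.009 0;0 0 0 -0.0038 0 -0.0084 0;0 0 0 -0.005 0 -0.0078 0;0 0 0 -0.0062 0 -0.007 0;0 0 0 -0.0071 0 -0.0059 0;0 0 0 -0.0069 0 -0.0043 0"

```text
t: 5.28
eef_pos: [0.578, 0.2182, 0.1539]
ee_rot: [-3.141, -0.0, 3.032]
force: [-9.0, 1.9, -4.4]
width: 0.0138
gripper_force: 10.0
```

Emit:
move_arm --rows "0 0 0 -0.002 0 -0.001 0;0 0 0 0 0 0 0;0 0 0 0 0 0 0"

```text
t: 5.65
eef_pos: [0.5787, 0.2181, 0.154]
ee_rot: [-3.141, -0.002, 3.032]
force: [-7.6, 2.4, 1.9]
width: 0.0142
gripper_force: 10.0
```

```bash
python3 - <<'E'
from h import *
for n in("side","scene"):
    im,d,W,K,k1=grab(n)
    if n=="side": a=cv2.resize(im[150:230,220:320],None,fx=4,fy=4)
    else: b=cv2.resize(im[200:280,180:280],None,fx=4,fy=4)
cv2.imwrite("pics/l1.png",np.hstack([a,b]))
E
```

```text
(no output)
```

View pics/l1.png

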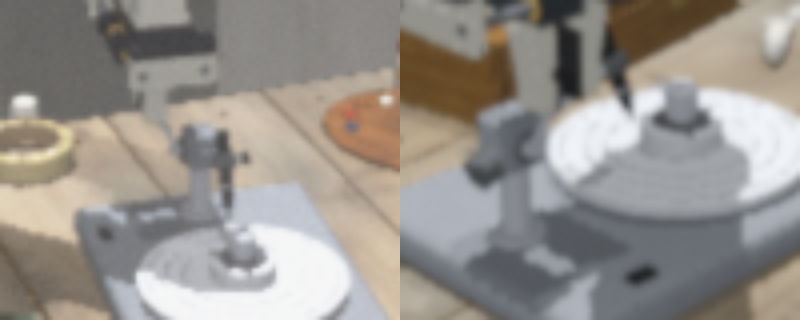

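The pen is visibly raised and the stop force is present: the ball rose about 61 mm. I'll release and go up.

Emit:
move_arm --rows "0 0 0 0 0 0 0.05;0 0 0 0 0 0 0.05;0 0 0 0 0 0 0.05;0 0 0 0 0 -0.03 0.05;0 0 0 0 0 -0.05 0.0876;0 0 0 0.02 -0.05 -0.03 0.0876;0 0 0 0.02 -0.055 0 0.0876;0 0 0 0.01 -0.06 0 0.0876"

```text
t: 6.75
eef_pos: [0.5113, 0.0584, 0.2652]
ee_rot: [3.141, 0.002, 3.034]
force: [1.9, -0.7, 0.1]
width: 0.0836
gripper_force: 0.0
```

```bash
python3 - <<'E'
from h import *
im,d,W,K,k1=grab("wrist"); cv2.imwrite("pics/w2.png",im)
togo([.43,-.23,.25])
# pliers from side: recompute
im,d,W,K,k1=grab("side"); 
g=im.max(2); m=(g<80).astype(np.uint8); m[:268]=0;m[297:]=0;m[:,:248]=0;m[:,284:]=0
n,l,st,ce=cv2.connectedComponentsWithStats(m)
for i in range(1,n):
  if st[i,4]>20:
    v,u=np.where(l==i); q=onplane(np.c_[u,v],.014,W,K,k1)[:,:2].astype(np.float32); print(st[i],q.mean(0),cv2.minAreaRect(q))
E
```

```text
pos [0.5087 0.0534 0.2654] ang 173.72 rotz 0 shift [ 0.0472 -0.2904  0.0154]
[254 275  13   5  27] [ 0.4334103  -0.19629139] ((0.4345967173576355, -0.19691310822963715), (0.014886974357068539, 0.042463988065719604), 50.39356231689453)
[253 287  21   5  44] [ 0.42369974 -0.25610852] ((0.4238119423389435, -0.25638872385025024), (0.012949798256158829, 0.06309295445680618), 79.20156860351562)
```

View pics/w2.png

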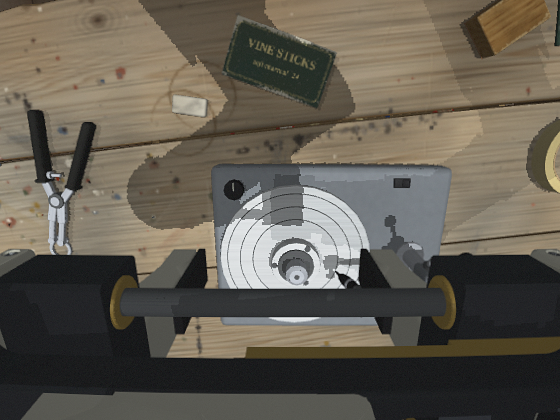

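The wrist view shows the raised ball at (390,218) and the axle top at (296,275). The pliers' pivot is at (56,200), their ring at (61,249), and the grips run up to (37,112) and (90,125).

```bash
python3 - <<'E'
from h import *
im,d,W,K,k1=load("wrist"); P=cloud(d,W,K,k1)
print("ball",P[218,390],P[222,390])
# axle top: depth near .096
m=(abs(P[...,2]-.096)<.006)&(np.hypot(P[...,0]-.607,P[...,1]-.06)<.04); v,u=np.where(m); print(len(u),P[m].min(0),P[m].max(0),u.min(),u.max(),v.min(),v.max())
print("axle",P[275,296],onplane([(296,275)],.096,W,K,k1))
g=im.max(2); k=(g<60).astype(np.uint8); k[:105]=0;k[192:]=0;k[:,:20]=0;k[:,110:]=0
n,l,st,ce=cv2.connectedComponentsWithStats(k)
for i in range(1,n):
  if st[i,4]>100:
    v,u=np.where(l==i); q=onplane(np.c_[u,v],.018,W,K,k1)[:,:2].astype(np.float32); print(st[i],cv2.minAreaRect(q))
print("pivot",onplane([(56,200)],.017,W,K,k1),"ring",onplane([(61,249)],.002,W,K,k1))
E
```

```text
ball [0.5729994  0.18830248 0.03669414] [0.57877305 0.18858083 0.03569067]
356 [0.59685362 0.05121423 0.0900533 ] [0.62223802 0.07560967 0.09809531] 286 307 265 285
axle [0.60687665 0.06293879 0.09698697] [[0.60741772 0.06292737 0.096     ]]
[  27  110   33   73 1139] ((0.4383106529712677, -0.23751385509967804), (0.03675144910812378, 0.09192491322755814), 78.25346374511719)
[  65  122   31   70 1011] ((0.45493578910827637, -0.19434288144111633), (0.02637137845158577, 0.09512782096862793), 57.15451431274414)
pivot [[ 0.50694805 -0.24484771  0.017     ]] ring [[ 0.58206908 -0.27298223  0.002     ]]
```

```bash
python3 - <<'E'
from h import *
im,d,W,K,k1=load("wrist"); print(project([[.578,.217,.165]],W,K,k1)); 
togo([.455,-.222,.2],158)
E
```

```text
[[468.18642226 265.6368442 ]]
pos [0.5103 0.0557 0.2655] ang 173.58 rotz 15.58 shift [-0.0527 -0.2782  0.0653]
```

Emit:
move_arm --rows "0 0 8 -0.005 -0.03 0 0.0876;0 0 7.6 -0.01 -0.04 0 0.0876;0 0 0 -0.01 -0.045 0.01 0.0876;0 0 0 -0.01 -0.045 0.015 0.0876;0 0 0 -0.01 -0.045 0.015 0.0876;0 0 0 -0.008 -0.045 0.015 0.0876;0 0 0 0 -0.028 0.01 0.0876;0 0 0 0 0 0 0.0876"

```text
t: 7.85
eef_pos: [0.4707, -0.2207, 0.1986]
ee_rot: [-3.141, -0.001, 2.757]
force: [-0.1, -0.0, -0.2]
width: 0.0873
gripper_force: 0.0
```

```bash
python3 - <<'E'
from h import *
im,d,W,K,k1=grab("wrist"); cv2.imwrite("pics/w3.png",im); P=cloud(d,W,K,k1)
togo([.455,-.222,.2],158)
g=im.max(2); k=((g<60)&(P[...,2]<.04)&(P[...,2]>.005)).astype(np.uint8); k[262:]=0
n,l,st,ce=cv2.connectedComponentsWithStats(k)
for i in range(1,n):
  if st[i,4]>300:
    v,u=np.where(l==i); q=onplane(np.c_[u,v],.019,W,K,k1)[:,:2].astype(np.float32); 
    print(st[i],q.mean(0),cv2.minAreaRect(q),cv2.fitLine(q,cv2.DIST_HUBER,0,.01,.01).ravel())
im,d,W,K,k1=grab("scene"); P=cloud(d,W,K,k1)
pb=project([[.578,.217,.165]],W,K,k1)[0].round().astype(int); print("ball scene",pb,P[pb[1],pb[0]],im[pb[1],pb[0]])
E
```

```text
pos [ 0.4714 -0.2199  0.1992] ang 158.05 rotz 0.05 shift [ 0.0144 -0.0081 -0.0008]
[ 285  124   25   88 1042] [ 0.45368978 -0.19795524] ((0.4542329013347626, -0.19854950904846191), (0.014878418296575546, 0.09243308752775192), 60.91743469238281) [ 0.86104655 -0.5085261   0.4536897  -0.19795522]
[ 231  127   32   87 1063] [ 0.4357278  -0.24776386] ((0.4366055727005005, -0.24768972396850586), (0.015339620411396027, 0.09209807217121124), 78.79159545898438) [ 0.984956   -0.17280531  0.43572778 -0.24776387]
ball scene [219 218] [0.58015156 0.21646139 0.16392456] [48 53 61]
```

View pics/w3.png

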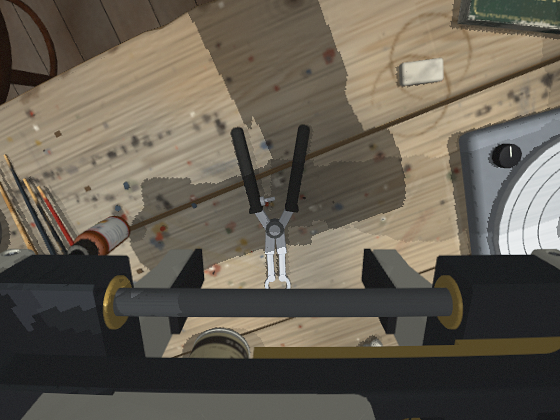

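The wrist view shows both grips clearly, centred about (243,170) and (297,168), with the pivot at (275,229). Scene depth at the predicted spot puts the raised ball at z = 0.164. The pliers' axis is at -20.3° and the grip point is about (0.457, -0.227).

```bash
python3 - <<'E'
from h import *
togo([.457,-.2274,.0105],159.7)
E
```

```text
pos [ 0.4719 -0.2194  0.1996] ang 158.11 rotz -1.59 shift [ 0.0113 -0.0126  0.1891]
```

Emit:
move_arm --rows "0 0 -1.6 0.006 -0.006 0.02 0.0876;0 0 0 0.005 -0.006 0.04 0.0876;0 0 0 0 0 0.04 0.0876;0 0 0 0 0 0.04 0.0876;0 0 0 0 0 0.029 0.0876;0 0 0 0 0 0.013 0.0876;0 0 0 0 0 0.005 0.0876;0 0 0 0 0 0 0.0876"

```text
t: 8.95
eef_pos: [0.4577, -0.2263, 0.0131]
ee_rot: [3.141, 0.001, 2.789]
force: [0.1, 0.2, 0.7]
width: 0.0875
gripper_force: 0.0
```

```bash
python3 - <<'E'
from h import *
togo([.457,-.2274,.0105],159.7)
E
```

```text
pos [ 0.4577 -0.2263  0.0131] ang 159.78 rotz 0.08 shift [ 0.0003 -0.0012  0.0026]
```

Well aligned. I'll close on the grips.

Emit:
move_arm --rows "0 0 0 0 -0.001 0.0025 0.06;0 0 0 0 0 0 0.05;0 0 0 0 0 0 0.03;0 0 0 0 0 0 0.02;0 0 0 0 0 0 0.02;0 0 0 0 0 0 0.02;0 0 0 0 0 0 0.02;0 0 0 0 0 0 0.02" --squeeze 45

```text
t: 9.95
eef_pos: [0.4568, -0.2275, 0.0103]
ee_rot: [3.142, 0.0, 2.788]
force: [-1.5, 1.0, 5.7]
width: 0.0382
gripper_force: 45.0
```

Emit:
move_arm --rows "0 0 0 0 0 0 0.02;0 0 0 0 0 0 0.02;0 0 0 0 0 0 0.02;0 0 0 0 0 0 0.02"

```text
t: 10.45
eef_pos: [0.4568, -0.2274, 0.0102]
ee_rot: [3.142, 0.0, 2.788]
force: [-2.0, 1.6, 5.1]
width: 0.0379
gripper_force: 45.0
```

Emit:
move_arm --rows "0 0 0 0 0 -0.005 0.02;0 0 0 0 0 -0.015 0.02;0 0 0 0 0 -0.025 0.02;0 0 0 0 0 -0.03 0.02;0 0 0 0 0 -0.03 0.02;0 0 0 0 0 -0.02 0.02;0 0 0 0 0 -0.005 0.02;0 0 0 0 0 0 0.02"

```text
t: 11.45
eef_pos: [0.4564, -0.2273, 0.14]
ee_rot: [3.141, 0.0, 2.788]
force: [0.6, -0.2, -2.8]
width: 0.0382
gripper_force: 45.0
```

```bash
python3 - <<'E'
from h import *
togo([.480,.077,.14],173.7); s=arm.get_state(); print(s["width"],s["gripper_force"],s["force"],s["moment"])
E
```

```text
pos [ 0.4564 -0.2273  0.14  ] ang 159.74 rotz -13.96 shift [9.90e-03 3.05e-01 1.00e-04]
0.03820401481477915 44.96563017368317 [ 0.55148779 -0.19384563 -2.81886942] [ 0.01506675  0.07068803 -0.02152628]
```

Emit:
move_arm --rows "0 0 -3.5 0 0.02 0 0.02;0 0 -5 0.002 0.035 0 0.02;0 0 -4 0.002 0.045 0 0.02;0 0 -1.5 0.002 0.045 0 0.02;0 0 0 0.001 0.045 0 0.02;0 0 0 0.001 0.045 0 0.02;0 0 0 0 0.035 0 0.02;0 0 0 0 0.02 0 0.02"

```text
t: 12.45
eef_pos: [0.4963, 0.0605, 0.1389]
ee_rot: [-3.141, -0.002, 3.034]
force: [0.2, -0.6, -2.2]
width: 0.0378
gripper_force: 45.0
```

Emit:
move_arm --rows "0 0 0 0 0.008 0 0.02;0 0 0 0 0 0 0.02;0 0 0 0 0 0 0.02"

```text
t: 12.82
eef_pos: [0.4973, 0.0662, 0.1397]
ee_rot: [-3.141, -0.001, 3.032]
force: [-0.2, -1.1, -3.3]
width: 0.038
gripper_force: 45.0
```

```bash
python3 - <<'E'
from h import *
togo([.480,.077,.14],173.7); s=arm.get_state(); print(s["width"],s["gripper_force"])
T=tool(); r=T[:3,3]-.128*T[:3,0]; r[2]-=.0082
o=[]
for n in("side","scene"):
    im,d,W,K,k1=grab(n); P=cloud(d,W,K,k1); print(n,"ring",project(r,W,K,k1).round(1),"axle end",project([.607,.063,.096],W,K,k1).round(1))
    c=project(r,W,K,k1)[0].round().astype(int); print(c-[25,20]); o.append(cv2.resize(im[c[1]-20:c[1]+30,c[0]-25:c[0]+25],None,fx=8,fy=8,interpolation=cv2.INTER_CUBIC))
cv2.imwrite("pics/r1.png",np.hstack(o))
E
```

```text
pos [0.4973 0.0662 0.1397] ang 173.7 rotz 0.0 shift [ 0.0184  0.0088 -0.0003]
0.03798750710713942 44.96576428413391
side ring [[285.4 199.1]] axle end [[279.4 207.5]]
[260 179]
scene ring [[248.  206.4]] axle end [[250.5 220.6]]
[223 186]
```

View pics/r1.png

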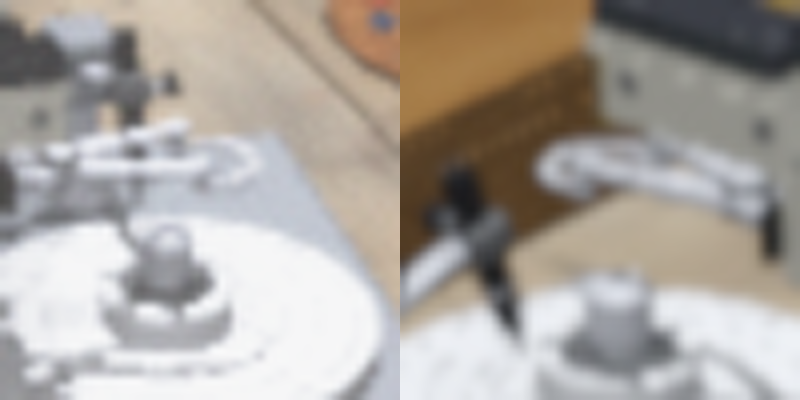

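The left half is the side view: ring around (219,163), axle end around (169,237). The right half is the scene view: ring around (197,165) in its own crop, axle end around (215,283). Both agree with the model to within about 1 px, so I'll centre the ring and come down just above the axle.

Emit:
move_arm --rows "0 0 0 0.006 0.003 0 0.02;0 0 0 0.008 0.004 0 0.02;0 0 0 0.0044 0.0018 0.005 0.02;0 0 0 0 0 0.01 0.02;0 0 0 0 0 0.008 0.02;0 0 0 0 0 0.003 0.02;0 0 0 0 0 0 0.02;0 0 0 0 0 0 0.02"

```text
t: 13.92
eef_pos: [0.4806, 0.0779, 0.1141]
ee_rot: [3.142, 0.0, 3.032]
force: [0.1, 0.5, -2.2]
width: 0.0379
gripper_force: 45.0
```

```bash
cat > m.py <<'E'
from h import *
import sys
T=tool(); r=T[:3,3]-.1278*T[:3,0]; r[2]-=.0082; ax=np.array([.607,.063,.096])
s=arm.get_state(); print("t",s["t"],"tcp",T[:3,3].round(4),"w",s["width"],"F",np.round(s["force"],1),"ring pred",r.round(4))
o=[]
for n in("side","scene"):
    im,d,W,K,k1=grab(n); P=cloud(d,W,K,k1)
    print(n,"ring",project(r,W,K,k1).round(1),"axle",project(ax,W,K,k1).round(1))
    m=(np.hypot(*(P[...,:2]-ax[:2]).transpose(2,0,1))<.035)&(abs(P[...,2]-r[2])<.03); m[:,:200]=0
    c=project(ax,W,K,k1)[0].round().astype(int)-[20,18]; print("crop origin",c)
    o.append(cv2.resize(im[c[1]:c[1]+40,c[0]:c[0]+40],None,fx=10,fy=10,interpolation=cv2.INTER_CUBIC))
cv2.imwrite(f"pics/{sys.argv[1]}.png",np.hstack(o))
E
python3 m.py r2
```

```text
t 13.925 tcp [0.4806 0.0779 0.1141] w 0.03793476341523377 F [ 0.1  0.5 -2.2] ring pred [0.6076 0.0639 0.1059]
side ring [[279.5 204.8]] axle [[279.4 207.5]]
crop origin [259 189]
scene ring [[250.1 217.5]] axle [[250.5 220.6]]
crop origin [231 203]
```

View pics/r2.png

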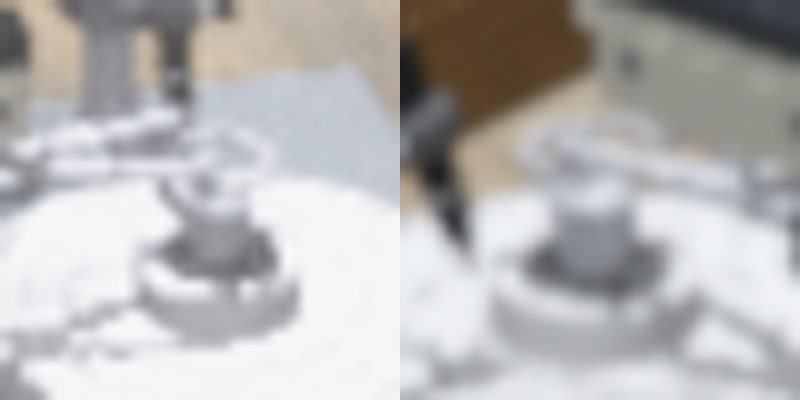

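The side crop has the axle centre at x≈219 and the ring centre at x≈221. The scene crop has the axle at about 596 and the ring at 592–596. That is aligned to about 1 mm, so I'll lower gently and watch the force.

Emit:
move_arm --rows "0 0 0 0 0 0.004 0.02;0 0 0 0 0 0.003 0.02;0 0 0 0 0 0.002 0.02;0 0 0 0 0 0 0.02"

```text
t: 14.52
eef_pos: [0.4802, 0.0778, 0.1047]
ee_rot: [-3.141, -0.0, 3.033]
force: [-1.0, 0.7, -1.6]
width: 0.0382
gripper_force: 45.0
```

Emit:
move_arm --rows "0 0 0 0 0 0.0015 0.02;0 0 0 0 0 0.0015 0.02;0 0 0 0 0 0 0.02"

```text
t: 14.9
eef_pos: [0.4802, 0.0778, 0.1018]
ee_rot: [-3.141, -0.0, 3.033]
force: [0.7, 0.2, -2.7]
width: 0.0376
gripper_force: 45.0
```

Emit:
move_arm --rows "0 0 0 0 0 0.0015 0.02;0 0 0 0 0 0.0015 0.02;0 0 0 0 0 0 0.02"

```text
t: 15.28
eef_pos: [0.4802, 0.0778, 0.0988]
ee_rot: [-3.141, -0.0, 3.032]
force: [0.4, -0.1, -1.9]
width: 0.0376
gripper_force: 45.0
```

Emit:
move_arm --rows "0 0 0 0 0 0.0015 0.02;0 0 0 0 0 0.0015 0.02;0 0 0 0 0 0.001 0.02;0 0 0 0 0 0 0.02"

```text
t: 15.78
eef_pos: [0.4802, 0.0778, 0.0949]
ee_rot: [-3.141, -0.0, 3.033]
force: [0.6, 0.1, -2.6]
width: 0.0377
gripper_force: 45.0
```

```bash
python3 - <<'E'
from h import *
# measured ring/jaw heights from depth: level check
T=tool(); s=arm.get_state(); print(T[:3,3],np.round(s["force"],1),np.round(s["moment"],3))
ax=np.array([.607,.063])
for n in("side","scene"):
    im,d,W,K,k1=grab(n); P=cloud(d,W,K,k1)
    q=(P[...,:2]-T[:2,3])@np.array([-T[:2,0],T[:2,1]]).T   # along pliers x, y from TCP
    for lo,hi in((.05,.07),(.07,.09),(.09,.11),(.143,.15)):
        m=(q[...,0]>lo)&(q[...,0]<hi)&(abs(q[...,1])<.02)&(P[...,2]>.073)&(P[...,2]<.13)
        if m.sum(): print(n,lo,m.sum(),np.percentile(P[m][:,2],[10,50,90]).round(4), np.percentile(q[m][:,1],[5,95]).round(4))
E
```

```text
[0.4802367  0.07780582 0.09485091] [ 0.6  0.1 -2.6] [0.013 0.076 0.048]
side 0.05 26 [0.0933 0.0993 0.1029] [-0.0166  0.0062]
side 0.07 30 [0.0943 0.0991 0.1024] [-0.0179  0.012 ]
side 0.09 21 [0.0912 0.0963 0.0985] [-0.0177  0.0178]
side 0.143 8 [0.0744 0.0863 0.0922] [-0.0155  0.0083]
scene 0.05 26 [0.0908 0.0963 0.0996] [0.0048 0.0138]
scene 0.07 21 [0.0924 0.0953 0.0981] [0.0056 0.0162]
scene 0.09 16 [0.0927 0.0951 0.0966] [0.0123 0.018 ]
scene 0.143 1 [0.0858 0.0858 0.0858] [0.0074 0.0074]
```

Emit:
move_arm --rows "0 0 0 0 0 0.0015 0.02;0 0 0 0 0 0.0015 0.02;0 0 0 0 0 0.0015 0.02;0 0 0 0 0 0.0015 0.02;0 0 0 0 0 0 0.02"

```text
t: 16.5
eef_pos: [0.4803, 0.0778, 0.0888]
ee_rot: [-3.141, -0.0, 3.032]
force: [-0.1, 0.1, -2.5]
width: 0.0378
gripper_force: 45.0
```

Emit:
move_arm --rows "0 0 0 0 0 0.0015 0.02;0 0 0 0 0 0.0015 0.02;0 0 0 0 0 0.001 0.02;0 0 0 0 0 0 0.02"

```text
t: 17.0
eef_pos: [0.4802, 0.0778, 0.0848]
ee_rot: [-3.141, -0.0, 3.033]
force: [0.7, -0.9, -2.6]
width: 0.0379
gripper_force: 45.0
```

Emit:
move_arm --rows "0 0 0 0 0 0.001 0.02;0 0 0 0 0 0.0005 0.02;0 0 0 0 0 0 0.02"

```text
t: 17.38
eef_pos: [0.4803, 0.0778, 0.0835]
ee_rot: [-3.142, -0.0, 3.033]
force: [-0.5, -0.3, -2.9]
width: 0.0376
gripper_force: 45.0
```

Emit:
move_arm --rows "0 0 0 0 0 0.0005 0.02;0 0 0 0 0 0.0005 0.02;0 0 0 0 0 0 0.02;0 0 0 0 0 0 0.02"

```text
t: 17.88
eef_pos: [0.4803, 0.0778, 0.0824]
ee_rot: [-3.142, -0.0, 3.033]
force: [-0.5, -0.3, -2.3]
width: 0.038
gripper_force: 45.0
```

Emit:
move_arm --rows "0 0 0 0 0 0.0005 0.02;0 0 0 0 0 0.0005 0.02;0 0 0 0 0 0 0.02;0 0 0 0 0 0 0.02"

```text
t: 18.38
eef_pos: [0.4803, 0.0779, 0.0815]
ee_rot: [3.142, 0.0, 3.033]
force: [0.1, -0.6, -2.5]
width: 0.0382
gripper_force: 45.0
```

Emit:
move_arm --rows "0 0 0 0 0 0.0005 0.02;0 0 0 0 0 0.0005 0.02;0 0 0 0 0 0 0.02;0 0 0 0 0 0 0.02"

```text
t: 18.88
eef_pos: [0.4804, 0.0779, 0.0805]
ee_rot: [3.142, 0.0, 3.033]
force: [-1.3, 0.1, -0.2]
width: 0.0379
gripper_force: 45.0
```

Light contact with the washer came at about TCP z = 0.081, exactly where it should, so the pliers are level. I'll raise by 1.2 mm, settle, check and hand in.

Emit:
move_arm --rows "0 0 0 0 0 -0.0012 0.02;0 0 0 0 0 0 0.02;0 0 0 0 0 0 0.02;0 0 0 0 0 0 0.02;0 0 0 0 0 0 0.02"

```text
t: 19.5
eef_pos: [0.4803, 0.0778, 0.0816]
ee_rot: [-3.142, -0.0, 3.033]
force: [0.0, -0.5, -2.1]
width: 0.0383
gripper_force: 45.0
```

```bash
python3 - <<'E'
from h import *
im,d,W,K,k1=grab("scene"); P=cloud(d,W,K,k1); print("lever ball",P[218,219],im[218,219])
s=arm.get_state(); print(s["eef_pos"],s["force"],s["width"]); print(arm.job_done())
E
```

```text
lever ball [0.57916563 0.21748374 0.1645394 ] [50 55 64]
[0.48028448 0.07781504 0.08162878] [ 0.25534561  0.45299185 -2.81129504] 0.03808215525694081
the job is handed in; nothing more can be done
None
```

I handed the job in at about 19.5 s: the pen lever is right up and the pliers are held squeezed home, with the ring round the axle at about groove height (centre about 73.5 mm by reckoning, groove 74 mm). The judge gave no verdict.

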